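# Line the reagent bottles up by size on the bottle stand

## Task

Put the four amber reagent bottles back on the bottle stand, one standing in the middle of each black rubber seat, in order of size along the row with the smallest at the end next to the balance and the largest at the other end. They are glass: keep them upright and set each one down, do not drop it. Leave the orange tube rack where it is.

Things in the scene. Friction and masses are not known exactly. Their poses are not given: they have to be found in the camera images.
- bottle_25: The smallest of four loose amber-glass bottles with blue screw caps, alike but for size; starts upright on the bench. Round body 36 mm across, 40 mm high, then a sloping shoulder, then the cap, 34 mm across, from 52 mm up to the top at 74 mm. About 60 g, give or take 30 %. Origin: centre of the underside; z up along the bottle.
- bottle_50: The second smallest of four loose amber-glass bottles with blue screw caps, alike but for size; starts upright on the bench. Round body 46 mm across, 50 mm high, then a sloping shoulder, then the cap, 41 mm across, from 67 mm up to the top at 91 mm. About 110 g, give or take 30 %. Origin: centre of the underside; z up along the bottle.
- bottle_100: The second largest of four loose amber-glass bottles with blue screw caps, alike but for size; starts upright on the bench. Round body 56 mm across, 54 mm high, then a sloping shoulder, then the cap, 53 mm across, from 79 mm up to the top at 105 mm. About 200 g, give or take 30 %. Origin: centre of the underside; z up along the bottle.
- bottle_250: The largest of four loose amber-glass bottles with blue screw caps, alike but for size; starts upright on the bench. Round body 70 mm across, 88 mm high, then a sloping shoulder, then the cap, 53 mm across, from 117 mm up to the top at 143 mm. About 420 g, give or take 30 %. Origin: centre of the underside; z up along the bottle.
- seat_1: Fixed round black rubber seat, 80 mm across, 2 mm thick, at the left end (+y, the robot's left) of the row of four on the white bottle stand (400 x 120 mm, top 18 mm above the bench, thin rail 48 mm above the bench along its far edge). Seats lie 95 mm apart. Origin: centre of its underside, 18 mm above the bench; z up, y along the row to the left, x towards the rail.
- seat_2: Fixed round black rubber seat, 80 mm across, 2 mm thick, second from the left of the row of four on the white bottle stand (400 x 120 mm, top 18 mm above the bench, thin rail 48 mm above the bench along its far edge). Seats lie 95 mm apart. Origin: centre of its underside, 18 mm above the bench; z up, y along the row to the left, x towards the rail.
- seat_3: Fixed round black rubber seat, 80 mm across, 2 mm thick, third from the left of the row of four on the white bottle stand (400 x 120 mm, top 18 mm above the bench, thin rail 48 mm above the bench along its far edge). Seats lie 95 mm apart. Origin: centre of its underside, 18 mm above the bench; z up, y along the row to the left, x towards the rail.
- seat_4: Fixed round black rubber seat, 80 mm across, 2 mm thick, at the right end (-y) of the row of four on the white bottle stand (400 x 120 mm, top 18 mm above the bench, thin rail 48 mm above the bench along its far edge). Seats lie 95 mm apart. Origin: centre of its underside, 18 mm above the bench; z up, y along the row to the left, x towards the rail.
- balance: Fixed low white laboratory balance, 240 mm deep, 190 mm wide, 70 mm high: round steel pan 124 mm across, grey panel with display in front. It stands off one end of the bottle stand, left or right; a round grey mini centrifuge with a clear dome stands off the other. Origin: centre of the underside; x points from display to pan, z up.
- tube_rack: Loose orange rack, 75 x 125 x 54 mm, with blood tubes whose purple caps reach 85 mm above the bench; about 450 g. It stands among the bottles in front of the stand. Origin: centre of the underside; y along its long side, z up.

How it is judged:
By the outcome, as a careful person would: the job done as asked, in the order asked, and still so for the second after the job is handed in, with the robot touching nothing.
It also fails if it takes over 112 s, if anything falls off the work surface, if the arm or the gripper's body presses on something with over 40 N, if the wrist force passes 120 N, or if a joint passes its speed limit or range.

## Robot

A 6-joint arm with a two-finger parallel gripper is mounted at the origin on the work surface. World frame = base frame: x ahead of the robot, y to its left, z up, the work surface at z = 0. Lengths are in m, angles in rad, forces in N, time in s.
With the tool pointing down it reaches from about 0.425 to 0.95 m from the base axis. Payload 3.5 kg.
Tool frame: the origin (TCP) lies between the finger pads; the fingertips stand 19 mm ahead of it and the grasp point (between the pads) is the TCP (ctrl.nose_length is the distance from the TCP to the fingertips, in m); z points along the fingers, y is the line along which they close (so a half turn about z gives the same grasp; the last joint's range is limited). The gripper opens to 85 mm and grips with 20 to 120 N. Pads are 22 mm wide; open, the fingers measure 114 mm over their backs; the gripper's body (76 mm by 85 mm) begins 54 mm behind the grasp point. The pads swing forward as they close: fully open they stand 13 mm farther back than shut.
Start: joints at [1.117, 0.286, 1.577, -0, 1.279, -0.15], TCP at [0.202, 0.644, 0.212] pointing down, gripper open.
Joint ranges: [-2.77, 2.77], [-0.9, 2.22], [0.21, 2.48], [-1.53, 4.67], [0.24, 2.81], [-2.84, 2.84]. Speed limits (rad/s): [2.79, 2.79, 3.14, 3.14, 3.14, 3.14].

## Interface

Orientations are given as a unit quaternion [x, y, z, w].
In Python, from plant import ctrl gives the robot as it stands.
- The arm moves only by the tool apply_moves, never from a script. Its argument "series" is a list of rows, each a list of 6 numbers: the shift along the world's x, y, z scaled (see below), then the turn, a rotation vector about the world's x, y, z scaled (see below). A call has 1 to 20 rows; each row is the pose to reach, as a shift and turn from the pose commanded when the call began; what a row does not reach only later rows make up. The controller multiplies each number of a shift by 0.8 m and each number of a turn by 45 degrees. A row lasts 1/8 s, in which the tool goes at most 62.5 mm and 10.7 degrees, less where a joint would pass 70% of its speed; a pose out of reach is approached as far as the arm can. A call with a number of a shift or a turn outside -1 to 1 is refused whole. A call with a gripper value outside its range is refused whole. "jaw" is the opening, from 0 (shut) to 1 (fully open), set as the call begins (left out, the last holds). The fingers move at their own pace and stop on an object; "squeeze" is the grip in N (left out, the last holds). Time passes only in rows, so rows that repeat a pose let the fingers close. It gives the time, the measured TCP pose, the force, the opening and the grip force at its end, in the units of the state.
- ctrl.get_state(): the state, without advancing time (a new reading comes with each control period).
- ctrl.read_camera(name): name is "scene" or "side" or "wrist"; returns the picture (384x512x3 uint8, red, green, blue); there is no depth.
- ctrl.get_calibration(name): a dict with "fx", "fy", "cx", "cy" (pixels), "xyz" and "orientation" of the camera in the world; the wrist camera has in their place "hand_eye" (4x4, takes a point from camera to tool coordinates, whose origin is the TCP and whose axes are the flange's). Camera axes: x right, y up, looking along -z (the intrinsics and any distortion apply to the point x, -y, -z); pixel columns grow to the right and rows downward; lengths in m; the calibration is good to about 2 mm. A picture is of the moment at which its call begins: read the wrist's pose just before it. get_calibration takes no time and is no camera call.
- ctrl.sign_off(): hands the job in; it is judged then, once.
Trained networks look in the newest picture that a camera, given by its name, has taken for a name from the list of things; names that differ only in an ending like _2 or _b are one class to them, and where a whole thing is asked for, a point or a joint stands for the part that bears it (a point fixed in the world has none). Each returns a list of dicts, best first, with "p" (0 to 1); they miss things now and then, are a little off and sometimes report something else, mostly with a low value. They report only what shows in the picture. A call takes as long as a camera call.
- ctrl.boxes_of(thing, camera): "xy" ([column, row] as shares, 0 to 1, of the picture: columns of its width, rows of its height, amid what is visible of it).
- ctrl.silhouettes(thing, camera): "pixels" (384x512 bool, what is visible of it) and "xy" ([column, row] as shares, 0 to 1, of the picture: columns of its width, rows of its height, amid what is visible of it).
The state is a dict: "time": time; "qpos": joint angles; "dq": joint speeds; "joint_efforts": joint torques, N m; "eef_pos": TCP position; "tcp_rot": TCP orientation; "contact_force": force on the tool from outside, world axes, zero at the start; "wrist_torque": the same for the moment, N m; "opening": opening from 0.0 (shut) to 1.0 (fully open); "finger_force": force on a finger pad.
Only numpy, scipy, OpenCV 4.12 (cv2) and the standard library are available. Lean on these libraries where they do the work, as an engineer would, in place of code of your own. Each camera call takes 0.05 s, during which the arm holds its last target. There are 200 camera calls.

## Working session

There is one attempt and no reset: what is moved stays moved. The work goes in short steps, Python scripts to look and compute and a tool call to move; the robot and the scene stay as the last step left them, time stands still between calls to the robot, and variables do not carry over. Pictures are saved under pics/ and viewed, at most 14 in all, crops included, and the job is handed in when it is done.

Besides the shell and the picture viewer there is one more tool, called after "Request:" as name(argument=value, ...), one argument or row to a line, values as JSON. apply_moves: Moves the arm, as the interface text tells. Shifts and turns lie within -1 to 1; 1 stands for 0.8 m of shift or 45 degrees of turn. Its arguments: {"type":"object","properties":{"series":{"type":"array"},"jaw":{"type":"number"},"squeeze":{"type":"number"}},"required":["series"]}

```bash
mkdir -p pics; ls; cat > h.py <<'E'
import numpy as np, cv2
from scipy.spatial.transform import Rotation as R
from plant import ctrl
def cam(name):
    c=ctrl.get_calibration(name)
    if 'hand_eye' in c:
        s=ctrl.get_state(); T=np.eye(4); T[:3,:3]=R.from_quat(s['tcp_rot']).as_matrix(); T[:3,3]=s['eef_pos']
        return c,T@np.array(c['hand_eye'])
    T=np.eye(4); T[:3,:3]=R.from_quat(c['orientation']).as_matrix(); T[:3,3]=c['xyz']; return c,T
def ray(c,T,u,v):
    d=np.array([(u-c['cx'])/c['fx'],-(v-c['cy'])/c['fy'],-1.]); d=T[:3,:3]@d
    return T[:3,3],d/np.linalg.norm(d)
def atz(c,T,u,v,z):
    o,d=ray(c,T,u,v); return o+d*(z-o[2])/d[2]
def proj(c,T,P):
    p=np.linalg.inv(T)@np.append(P,1); return c['cx']-c['fx']*p[0]/p[2], c['cy']+c['fy']*p[1]/p[2]
def tri(rs):
    A=sum(np.eye(3)-np.outer(d,d) for o,d in rs); b=sum((np.eye(3)-np.outer(d,d))@o for o,d in rs)
    return np.linalg.solve(A,b)
def snap(name,f):
    im=ctrl.read_camera(name); cv2.imwrite('pics/'+f,im[:,:,::-1]); return im
E
python3 - <<'E'
from h import *
ims=[]
for n in('scene','side','wrist'):
    ims.append(snap(n,n+'0.png')); print(n,{k:np.round(v,3).tolist() if not isinstance(v,str) else v for k,v in ctrl.get_calibration(n).items()})
    for t in ('bottle_25','bottle_50','bottle_100','bottle_250','seat_1','balance','tube_rack'):
        print(t,[(round(b['p'],2),np.round(np.array(b['xy'])*[512,384]).tolist()) for b in ctrl.boxes_of(t,n)][:5])
print(ctrl.get_state())
E
```

```text
pics
scene {'fx': 408.892, 'fy': 408.892, 'cx': 251.862, 'cy': 192.216, 'xyz': [1.162, -0.774, 1.127], 'orientation': [0.347, 0.117, 0.302, 0.88]}
bottle_25 [(0.69, [171.0, 241.0]), (0.66, [257.0, 161.0]), (0.55, [196.0, 214.0]), (0.55, [284.0, 137.0])]
bottle_50 [(0.69, [171.0, 241.0]), (0.66, [257.0, 161.0]), (0.55, [196.0, 214.0]), (0.55, [284.0, 137.0])]
bottle_100 [(0.69, [171.0, 241.0]), (0.66, [257.0, 161.0]), (0.55, [196.0, 214.0]), (0.55, [284.0, 137.0])]
bottle_250 [(0.69, [171.0, 241.0]), (0.66, [257.0, 161.0]), (0.55, [196.0, 214.0]), (0.55, [284.0, 137.0])]
seat_1 [(0.68, [254.0, 229.0]), (0.63, [233.0, 243.0]), (0.6, [284.0, 195.0]), (0.56, [268.0, 214.0])]
balance []
tube_rack [(0.89, [224.0, 183.0])]
side {'fx': 365.13, 'fy': 365.13, 'cx': 251.651, 'cy': 193.02, 'xyz': [0.508, 0.946, 0.672], 'orientation': [-0.006, 0.472, 0.881, -0.021]}
bottle_25 [(0.95, [268.0, 145.0]), (0.73, [272.0, 268.0]), (0.71, [280.0, 230.0]), (0.54, [279.0, 164.0])]
bottle_50 [(0.95, [268.0, 145.0]), (0.73, [272.0, 268.0]), (0.71, [280.0, 230.0]), (0.54, [279.0, 164.0])]
bottle_100 [(0.95, [
[... 707 characters left out ...]

{'time': 1.2, 'qpos': array([ 1.11700784e+00,  2.86321016e-01,  1.57672725e+00,  5.29082097e-06,
        1.27861540e+00, -1.50020014e-01]), 'dq': array([-0.00140357, -0.00188116, -0.00155965,  0.00063375,  0.00140127,
        0.00090311]), 'joint_efforts': array([-1.97585059e-04, -4.05959630e+01, -2.92935884e+01, -1.04743538e-04,
        5.53325335e-04,  2.49882027e-05]), 'eef_pos': array([0.2018745 , 0.64407304, 0.21189606]), 'tcp_rot': array([ 1.51301697e-01,  9.88487630e-01, -3.31472893e-05, -1.29761271e-05]), 'contact_force': array([ 0.11305335, -0.19870804,  0.80345372]), 'wrist_torque': array([-0.00711047,  0.01043834, -0.03696088]), 'finger_force': 0.0, 'opening': 1.0005723285821126}
```

View pics/scene0.png

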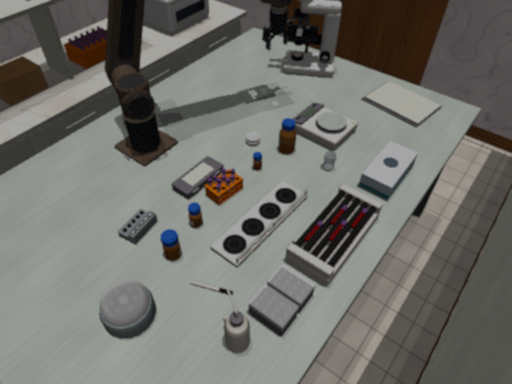

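View pics/side0.png

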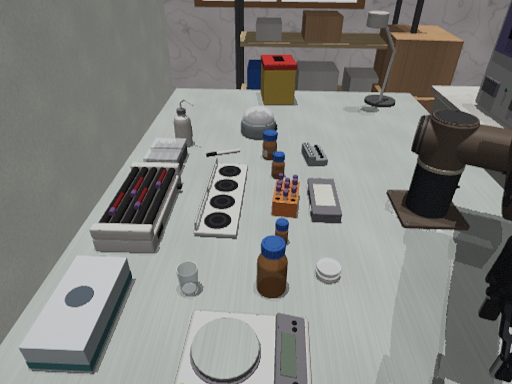

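The scene view shows the stand with seats from (284,195) to (233,243). The balance is beyond seat_1 at (328,125), so the smallest bottle goes on seat_1 (+y). The bottles are at 250 (288,137), 25 (257,161), 50 (196,214) and 100 (171,241), and the rack is at (224,183). The side view agrees.

```bash
python3 - <<'E'
from h import *
S={}
for n in('scene','side'):
    ctrl.read_camera(n); c,T=cam(n)
    for t in('bottle_25','seat_1','tube_rack'):
        S[n,t]=[(np.array(b['xy'])*[512,384],b['pixels']) for b in ctrl.silhouettes(t,n)]
    S[n]=(c,T)
def pick(n,t,uv): return min(S[n,t],key=lambda s:np.hypot(*(s[0]-uv)))
for nm,t,a,b in [('250','bottle_25',(288,137),(272,268)),('25','bottle_25',(257,161),(280,230)),('50','bottle_25',(196,214),(279,164)),('100','bottle_25',(171,241),(268,145)),
 ('s1','seat_1',(284,195),(218,223)),('s2','seat_1',(268,214),(219,202)),('s3','seat_1',(254,229),(224,184)),('s4','seat_1',(233,243),(226,170)),('rack','tube_rack',(224,183),(286,196))]:
    rs=[];rt=[]
    for n,uv in(('scene',a),('side',b)):
        s=pick(n,t,uv); v,u=np.nonzero(s[1]); m=(u.mean(),v.mean()); rs.append(ray(*S[n],*m)); 
        k=v<=v.min()+1; rt.append(ray(*S[n],u[k].mean(),v.min())); box=(u.min(),u.max(),v.min(),v.max())
        print('   ',n,np.round(m,1),box,len(u), np.round(atz(*S[n],*m,.02),3))
    print(nm,np.round(tri(rs),3),'toprow',np.round(tri(rt),3))
for n in('scene','side'):
    m=S[n,'tube_rack'][0][1].astype(np.uint8); cs=max(cv2.findContours(m,0,2)[0],key=cv2.contourArea)
    w=np.array([atz(*S[n],*p[0],.054)[:2] for p in cs],np.float32); print('rack@54',n,cv2.minAreaRect(w))
E
```

```text
scene [286.7 136.9] (np.int64(278), np.int64(295), np.int64(118), np.int64(154)) 551 [0.453 0.388 0.02 ]
    side [271.7 267.8] (np.int64(256), np.int64(287), np.int64(235), np.int64(298)) 1678 [0.48  0.297 0.02 ]
250 [0.482 0.341 0.065] toprow [0.484 0.337 0.16 ]
    scene [256.9 161.2] (np.int64(254), np.int64(260), np.int64(153), np.int64(169)) 109 [0.445 0.19  0.02 ]
    side [281.8 228.4] (np.int64(275), np.int64(288), np.int64(218), np.int64(242)) 251 [0.452 0.143 0.02 ]
25 [0.456 0.171 0.041] toprow [0.457 0.174 0.081]
    scene [194.4 215.3] (np.int64(188), np.int64(201), np.int64(203), np.int64(227)) 299 [ 0.442 -0.168  0.02 ]
    side [277.5 164. ] (np.int64(271), np.int64(284), np.int64(152), np.int64(178)) 282 [ 0.457 -0.229  0.02 ]
50 [ 0.459 -0.182  0.046] toprow [ 0.457 -0.174  0.099]
    scene [170.3 245. ] (np.int64(160), np.int64(180), np.int64(229), np.int64(261)) 515 [ 0.467 -0.31   0.02 ]
    side [268.8 144.8] (np.int64(262), np.int64(276), np.int64(130), np.int64(161)) 399 [ 0.49  -0.386  0.02 ]
100 [ 0.489 -0.324  0.052] toprow [ 0.489 -0.311  0.119]
    scene
[... 643 characters left out ...]
de [225.1 185.6] (np.int64(214), np.int64(236), np.int64(180), np.int64(192)) 229 [ 0.634 -0.072  0.02 ]
s3 [ 0.633 -0.081  0.015] toprow [ 0.627 -0.069  0.046]
    scene [233.9 244.2] (np.int64(223), np.int64(245), np.int64(235), np.int64(254)) 349 [ 0.63  -0.179  0.02 ]
    side [228.9 171.1] (np.int64(218), np.int64(239), np.int64(166), np.int64(177)) 202 [ 0.63  -0.168  0.02 ]
s4 [ 0.63  -0.176  0.016] toprow [ 0.623 -0.164  0.045]
    scene [223.  185.9] (np.int64(204), np.int64(242), np.int64(168), np.int64(204)) 943 [0.428 0.003 0.02 ]Traceback (most recent call last):
  File "<stdin>", line 13, in <module>
  File "<stdin>", line 8, in pick
ValueError: min() iterable argument is empty
```

Request:
apply_moves(
  series=[
    [0.2,-0.2,0.09,0,0,-0.9],
    [0.2,-0.2,0.09,0,0,-0.9],
    [0.2,-0.2,0.09,0,0,-0.9],
    [0.2,-0.2,0.09,0,0,-0.9],
  ],
  jaw=1,
  squeeze=40,
)

```text
time: 2.1
eef_pos: [0.3634, 0.4826, 0.2852]
tcp_rot: [0.487, 0.874, 0.001, 0.0]
contact_force: [0.3, 1.1, 0.1]
opening: 0.999
finger_force: 0.0
```

Request:
apply_moves(
  series=[
    [0.15,-0.163,0,0,0,-0.713],
    [0.15,-0.163,0,0,0,-0.713],
    [0.15,-0.163,0,0,0,-0.713],
    [0.15,-0.163,0,0,0,-0.713],
    [0.15,-0.163,0,0,0,-0.713],
  ],
)

```text
time: 2.72
eef_pos: [0.4816, 0.3539, 0.2839]
tcp_rot: [0.707, 0.707, -0.0, -0.0]
contact_force: [0.0, 0.1, 0.4]
opening: 0.995
finger_force: 0.0
```

```bash
cat >> h.py <<'E'
from scipy.optimize import least_squares
B={'25':(.017,.052,.074),'50':(.0205,.067,.091),'100':(.0265,.079,.105),'250':(.0265,.117,.143)}
def blue(im):
    h=cv2.cvtColor(im,cv2.COLOR_RGB2HSV); m=((h[...,0]>100)&(h[...,0]<125)&(h[...,1]>130)&(h[...,2]>60)).astype(np.uint8)
    return cv2.morphologyEx(m,cv2.MORPH_CLOSE,np.ones((5,5)))
def cap(im,c,T,b,guess,z0=0.):
    """fit the cap's cylinder to the blue blob nearest its expected place: returns x,y,ztop"""
    r,lo,hi=B[b]; n,l,st,ce=cv2.connectedComponentsWithStats(blue(im))
    uv=proj(c,T,[*guess[:2],(lo+hi)/2+z0])
    k=min((i for i in range(1,n) if st[i,4]>150),key=lambda i:np.hypot(*(ce[i]-uv)))
    hull=cv2.convexHull(np.argwhere(l==k)[:,::-1].astype(np.float32)); a=np.linspace(0,2*np.pi,60)
    def feat(h):
        m=cv2.moments(h); s=np.sqrt(m['m00']); return np.array([m['m10']/m['m00'],m['m01']/m['m00'],s])
    tgt=feat(hull)
    def f(p):
        P=[proj(c,T,[p[0]+r*np.cos(t),p[1]+r*np.sin(t),z]) for z in(p[2],p[2]-hi+lo) for t in a]
        return feat(cv2.convexHull(np.array(P,np.float32)))-tgt
    s=least_squares(f,[*guess[:2],hi+z0],diff_step=1e-3)
    x,y,w,hh=cv2.boundingRect(hull); return s.x,(x,y,w,hh),uv
E
python3 - <<'E'
from h import *
c,T=cam('wrist'); im=snap('wrist','w1.png'); print(cap(im,c,T,'250',(.484,.338)))
c,T=cam('scene'); im=ctrl.read_camera('scene')
for b,g in (('250',(.484,.338)),('25',(.457,.172)),('50',(.458,-.178)),('100',(.489,-.318))):
    print(b,cap(im,c,T,b,g)[:2])
E
```

```text
(array([ 0.48268088,  0.25555568, -0.07388386]), (234, 186, 53, 25), (np.float64(262.7887362973444), np.float64(185.09616369888914)))
250 (array([ 0.34219081, -0.22495675, -0.11655024]), (161, 230, 16, 16))
25 (array([ 0.60909623, -0.40388   ,  0.29039776]), (161, 230, 16, 16))
50 (array([ 0.50790621, -0.33604687,  0.13634817]), (161, 230, 16, 16))
100 (array([ 0.34219077, -0.22495672, -0.1165503 ]), (161, 230, 16, 16))
```

View pics/w1.png

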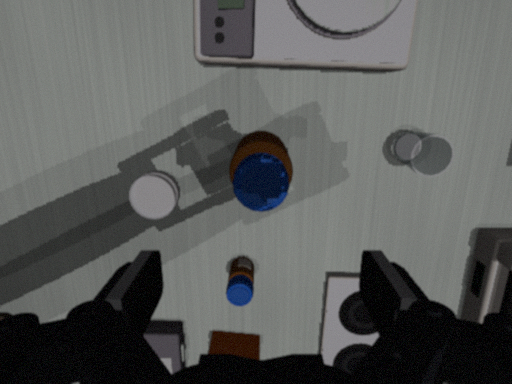

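The wrist view shows the 250 cap at (262,182), the 25 cap at (239,291) and seats 1 and 2 at (365,312) and (358,355). The caps are darker than my threshold, so I'll loosen it.

```bash
sed -i 's/h\[...,0\]>100)&(h\[...,0\]<125)&(h\[...,1\]>130)&(h\[...,2\]>60)/h[...,0]>100)\&(h[...,0]<130)\&(h[...,1]>120)\&(h[...,2]>25)/; s/>150),key/>50),key/' h.py
python3 - <<'E'
from h import *
c,T=cam('wrist'); im=ctrl.read_camera('wrist'); print(cap(im,c,T,'250',(.484,.338)),cap(im,c,T,'25',(.457,.172)))
c,T=cam('scene'); im=ctrl.read_camera('scene')
for b,g in (('250',(.484,.338)),('25',(.457,.172)),('50',(.458,-.178)),('100',(.489,-.318))):
    print(b,cap(im,c,T,b,g)[:2])
E
```

```text
(array([0.48185523, 0.33859209, 0.1310357 ]), (233, 154, 56, 58), (np.float64(263.3714007104917), np.float64(185.8528014619116))) (array([0.45210586, 0.15362134, 0.03900995]), (227, 276, 26, 30), (np.float64(241.7289736153166), np.float64(293.5511077534446)))
250 (array([ 0.31631087,  0.61726715, -0.10497351]), (283, 119, 12, 12))
25 (array([ 0.22928483,  0.48195605, -0.26602932]), (254, 152, 8, 9))
50 (array([ 0.29555973, -0.04229478, -0.15081458]), (188, 203, 12, 12))
100 (array([ 0.39638222, -0.26125123, -0.03772418]), (161, 230, 17, 17))
```

```bash
cat >> h.py <<'E'
def caps(views,b,guess,z0=0.,zfix=None):
    """cap pose from blob centres in one or more views [(im,c,T)]; returns p(x,y,ztop), residual px"""
    r,lo,hi=B[b]; a=np.linspace(0,2*np.pi,60); tg=[]
    cen=lambda h:(lambda m:np.array([m['m10'],m['m01']])/m['m00'])(cv2.moments(cv2.convexHull(np.array(h,np.float32))))
    for im,c,T in views:
        n,l,st,ce=cv2.connectedComponentsWithStats(blue(im)); uv=proj(c,T,[*guess[:2],(lo+hi)/2+z0])
        k=min((i for i in range(1,n) if st[i,4]>40),key=lambda i:np.hypot(*(ce[i]-uv)))
        tg.append(cen(np.argwhere(l==k)[:,::-1]))
    def f(p):
        z1=p[2] if zfix is None else zfix
        return np.concatenate([cen([proj(c,T,[p[0]+r*np.cos(t),p[1]+r*np.sin(t),z]) for z in(z1,z1-hi+lo) for t in a])-g for (_,c,T),g in zip(views,tg)])
    s=least_squares(f,[*guess[:2],hi+z0][:3 if zfix is None else 2],diff_step=1e-3); return np.round(s.x,4),np.round(s.fun,1)
def seats(c,T,z=.02):
    """seat centres on the plane z, by the network"""
    return [(round(b['p'],2),np.round(atz(c,T,*[q.mean() for q in np.nonzero(b['pixels'])[::-1]],z)[:2],4).tolist(),int(b['pixels'].sum())) for b in ctrl.silhouettes('seat_1','wrist')]
E
python3 - <<'E'
from h import *
W=cam('wrist'); W=(ctrl.read_camera('wrist'),*W)
V=[(ctrl.read_camera(n),*cam(n)) for n in('scene','side')]
G=(('250',(.484,.338)),('25',(.457,.172)),('50',(.458,-.178)),('100',(.489,-.318)))
for b,g in G: 
    print(b,*caps(V,b,g)); 
    if b in('250','25'): print('  w+',*caps([W]+V,b,g),'fixed',*caps([W],b,g,zfix=B[b][2]))
E
```

```text
250 [0.4822 0.3416 0.1416] [-0.3 -0.2 -0.2  0.1]
  w+ [0.4819 0.3416 0.1416] [ 0.1  0.  -0.4 -0.2 -0.1  0.1] fixed [0.4819 0.342 ] [-0.  0.]
25 [0.4548 0.1777 0.0737] [-0.1 -0.  -0.   0. ]
  w+ [0.4546 0.1768 0.0739] [ 0.1 -0.1 -0.2  0.   0.1 -0.2] fixed [0.4545 0.1767] [ 0. -0.]
50 [ 0.4582 -0.1801  0.0912] [ 0.  0.  0. -0.]
100 [ 0.4486 -0.2936  0.0356] [ 1.   0.8  1.3 -0.7]
```

Request:
apply_moves(
  series=[
    [0,-0.015,-0.1,0,0,0],
    [0,-0.015,-0.1,0,0,0],
    [0,-0.015,-0.15,0,0,0],
    [0,-0.015,-0.189,0,0,0],
    [0,-0.015,-0.189,0,0,0],
    [0,-0.015,-0.189,0,0,0],
  ],
)

```text
time: 3.82
eef_pos: [0.483, 0.3424, 0.1348]
tcp_rot: [0.707, 0.707, 0.001, 0.0]
contact_force: [-0.1, 0.7, 1.0]
opening: 1.001
finger_force: 0.0
```

Request:
apply_moves(
  series=[
    [0,0,0,0,0,0],
    [0,0,0,0,0,0],
    [0,0,0,0,0,0],
    [0,0,0,0,0,0],
    [0,0,0,0,0,0],
  ],
  jaw=0,
  squeeze=40,
)

```text
time: 4.45
eef_pos: [0.4819, 0.3417, 0.1327]
tcp_rot: [0.707, 0.707, -0.0, -0.0]
contact_force: [0.1, -0.6, -0.4]
opening: 0.003
finger_force: 0.0
```

```bash
python3 - <<'E'
from h import *
a=snap('wrist','w2.png'); b=ctrl.read_camera('side'); cv2.imwrite('pics/m2.png',np.vstack([a[:,:,::-1],cv2.resize(b[150:350,150:450],(512,341))[:,:,::-1]])[:, :][: 725]); im=cv2.imread('pics/m2.png'); cv2.imwrite('pics/m2.png',cv2.resize(im,(424,600)))
E
```

```text
(no output)
```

View pics/m2.png

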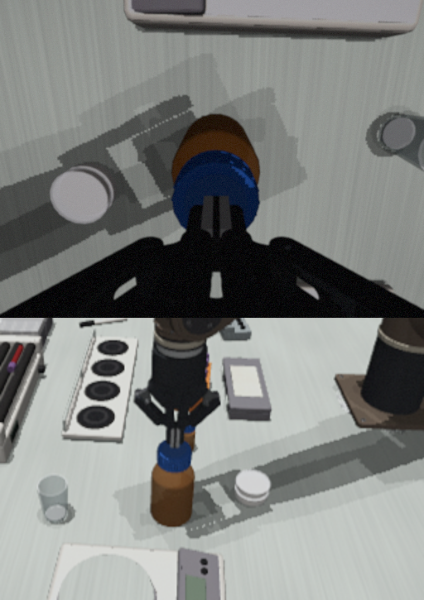

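```bash
python3 - <<'E'
from h import *
print(ctrl.nose_length, ctrl.get_state()['eef_pos'],ctrl.get_state()['opening'])
c,T=cam('wrist')
for z in (-.03,0,.019): print(z,proj(c,T,ctrl.get_state()['eef_pos']-np.array([0,0,z])))
W=(ctrl.read_camera('wrist'),c,T); V=[(ctrl.read_camera(n),*cam(n)) for n in('scene','side')]
S=cam('side'); p=ctrl.get_state()['eef_pos']
for z in (-.03,0,.019): print('side',proj(*S,p-np.array([0,0,z])))
cv2.imwrite('pics/s2.png',cv2.resize(V[1][0][190:310,210:330],(600,600),interpolation=2)[:,:,::-1])
E
```

```text
0.019 [0.48184513 0.34164843 0.13263837] 0.00048706431756365625
-0.03 (np.float64(259.8761497886931), np.float64(265.91328909811585))
0 (np.float64(260.0077229926075), np.float64(236.97087582502144))
0.019 (np.float64(260.0710232923903), np.float64(223.04658590792047))
side (np.float64(273.67821850705786), np.float64(235.0632994357794))
side (np.float64(273.1065925376921), np.float64(245.57406436228442))
side (np.float64(272.7566873560854), np.float64(252.00794124599918))
```

View pics/s2.png

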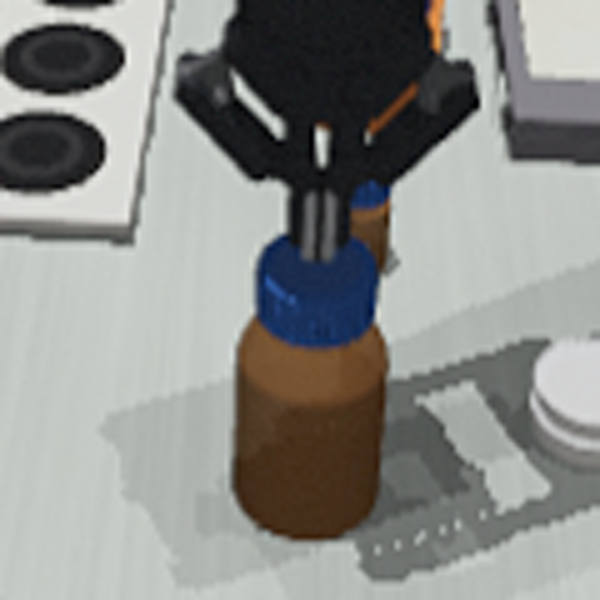

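Request:
apply_moves(
  series=[
    [0,0,0.1,0,0,0],
    [0,0,0.1,0,0,0],
    [0,0,0.1,0,0,0],
  ],
)

```text
time: 5.08
eef_pos: [0.4829, 0.3422, 0.2149]
tcp_rot: [0.707, 0.707, 0.002, 0.001]
contact_force: [-0.6, -0.1, -1.4]
opening: -0.003
finger_force: 0.0
```

```bash
python3 - <<'E'
from h import *
c,T=cam('wrist'); p=ctrl.get_state()['eef_pos']; im=ctrl.read_camera('wrist')
for z in (0,.019): print(z,proj(c,T,p-np.array([0,0,z])))
s=ctrl.read_camera('side'); S=cam('side')
for z in (0,.019): print('side',proj(*S,p-np.array([0,0,z])))
V=[(s,*S),(ctrl.read_camera('scene'),*cam('scene'))]; print(caps(V,'250',(.482,.342)))
cv2.imwrite('pics/m3.png',np.hstack([cv2.resize(im[150:350,160:360],(400,400)),cv2.resize(s[160:310,200:350],(400,400))])[:,:,::-1])
E
```

```text
0 (np.float64(260.00778706648316), np.float64(236.97203036201478))
0.019 (np.float64(259.9334721788438), np.float64(223.10932850866436))
side (np.float64(274.21049110198385), np.float64(215.80603362830954))
side (np.float64(273.82434470515653), np.float64(223.0366718744582))
(array([0.4822, 0.342 , 0.1419]), array([-0.2,  0.1, -0.3, -0.2]))
```

View pics/m3.png

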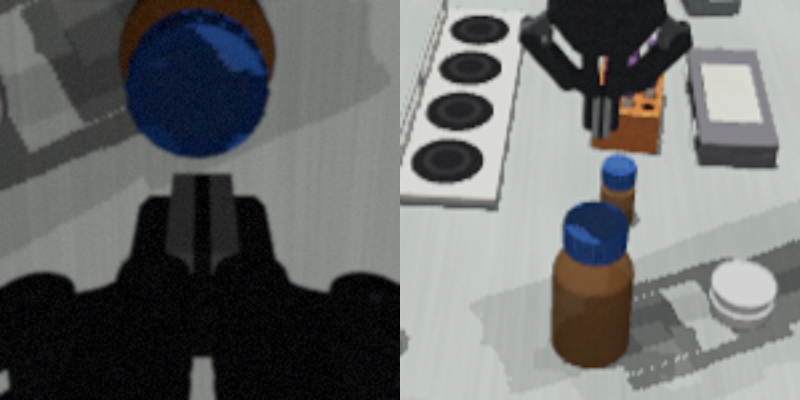

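The shut fingertips show at row 236 in the wrist view and row 211 in the side view. Both are well above where the tips should be, so the real fingertips stand about 3 cm higher than the reported TCP implies. I'll measure that offset from both views.

```bash
python3 - <<'E'
from h import *
p=ctrl.get_state()['eef_pos']; print(p)
im=ctrl.read_camera('wrist'); s=ctrl.read_camera('side')
g=im.mean(2); print('wrist col 250-270 rows', [(r,int(g[r,246:250].mean()),int(g[r,270:274].mean())) for r in range(226,246,2)])
g=s.mean(2); print('side', [(r,g[r,272:278].astype(int).tolist()) for r in range(202,218)])
W=cam('wrist');S=cam('side')
for d in (-.019,0,.007,.014,.021,.028): print(d,np.round(proj(*W,p+[0,.011,d]),1),np.round(proj(*S,p+[0,.011,d]),1),np.round(proj(*S,p+[0,0,d]),1))
E
```

```text
[0.48082757 0.34116247 0.2104367 ]
wrist col 250-270 rows [(226, 68, 25), (228, 112, 71), (230, 117, 115), (232, 118, 125), (234, 117, 135), (236, 97, 107), (238, 50, 41), (240, 46, 38), (242, 45, 35), (244, 44, 37)]
side [(202, [48, 94, 98, 51, 36, 93]), (203, [52, 93, 97, 43, 34, 92]), (204, [55, 93, 98, 40, 33, 94]), (205, [55, 95, 101, 39, 31, 92]), (206, [60, 93, 99, 38, 43, 92]), (207, [65, 93, 100, 38, 54, 92]), (208, [68, 94, 91, 32, 52, 95]), (209, [73, 93, 83, 29, 51, 93]), (210, [89, 95, 81, 32, 61, 92]), (211, [96, 95, 82, 30, 72, 95]), (212, [83, 82, 76, 41, 66, 85]), (213, [76, 63, 69, 61, 61, 71]), (214, [80, 67, 67, 70, 68, 69]), (215, [134, 114, 96, 70, 65, 66]), (216, [181, 176, 169, 152, 153, 154]), (217, [194, 196, 197, 192, 195, 196])]
-0.019 [260.1 205.1] [274.8 227.7] [274.7 224.4]
0 [260.  217.4] [275.2 220.5] [275.1 217.2]
0.007 [259.9 222.7] [275.3 217.8] [275.3 214.5]
0.014 [259.8 228.3] [275.5 215. ] [275.4 211.8]
0.021 [259.7 234.5] [275.6 212.3] [275.6 209.1]
0.028 [259.6 241.2] [275.8 209.5] [275.7 206.3]
```

Request:
apply_moves(
  series=[
    [0,0,0,0,0,0],
    [0,0,0,0,0,0],
    [0,0,-0.02,0,0,0],
    [0,0,-0.07,0,0,0],
    [0,0,-0.12,0,0,0],
    [0,0,-0.15,0,0,0],
    [0,0,-0.15,0,0,0],
    [0,0,-0.15,0,0,0],
  ],
  jaw=1,
)

```text
time: 6.32
eef_pos: [0.4824, 0.3419, 0.0934]
tcp_rot: [0.707, 0.707, 0.001, 0.0]
contact_force: [0.9, 0.0, 1.4]
opening: 0.997
finger_force: 0.0
```

Request:
apply_moves(
  series=[
    [0,0,0,0,0,0],
    [0,0,0,0,0,0],
    [0,0,0,0,0,0],
    [0,0,0,0,0,0],
  ],
  jaw=0,
  squeeze=45,
)

```text
time: 6.82
eef_pos: [0.4825, 0.3422, 0.0944]
tcp_rot: [0.707, 0.707, 0.001, 0.0]
contact_force: [-1.5, -0.2, 5.1]
opening: 0.604
finger_force: 47.5
```

Request:
apply_moves(
  series=[
    [0,0,0.03,0,0,0],
    [0,0,0.1,0,0,0],
    [0,0,0.17,0,0,0],
    [0,-0.04,0.2,0,0,0],
    [0,-0.1,0.2,0,0,0],
    [0,-0.17,0.2,0,0,0],
    [0,-0.24,0.2,0,0,0],
    [0,-0.31,0.2,0,0,0],
    [0,-0.35,0.2,0,0,0],
    [0,-0.3625,0.2,0,0,0],
    [0,-0.3625,0.2,0,0,0],
    [0,-0.3625,0.2,0,0,0],
  ],
)

```text
time: 8.32
eef_pos: [0.4817, 0.0528, 0.2523]
tcp_rot: [0.707, 0.708, 0.0, -0.0]
contact_force: [0.8, 0.7, -4.0]
opening: 0.606
finger_force: 48.4
```

```bash
python3 - <<'E'
from h import *
c,T=cam('wrist'); im=snap('wrist','w4.png'); print(ctrl.get_state()['eef_pos'])
for s in seats(c,T): print(s)
for n in ('scene','side'):
    C=cam(n); ctrl.read_camera(n)
    for b in ctrl.silhouettes('seat_1',n): print(n,round(b['p'],2),np.round(atz(*C,*[q.mean() for q in np.nonzero(b['pixels'])[::-1]],.02)[:2],4),b['pixels'].sum())
E
```

```text
[0.48174945 0.05280567 0.25244049]
(0.94, [0.6335, 0.0164], 3307)
(0.79, [0.6362, 0.1112], 4047)
(0.7, [0.6344, -0.0757], 2440)
scene 0.71 [ 0.6332 -0.0855] 342
scene 0.58 [0.6362 0.0098] 308
scene 0.55 [0.6389 0.1058] 268
scene 0.53 [ 0.629  -0.1778] 329
side 0.73 [ 0.4704 -0.3546] 1278
side 0.63 [ 0.63   -0.1685] 191
side 0.6 [0.6381 0.1167] 320
side 0.52 [0.6346 0.0232] 314
side 0.52 [ 0.631  -0.0724] 203
```

View pics/w4.png

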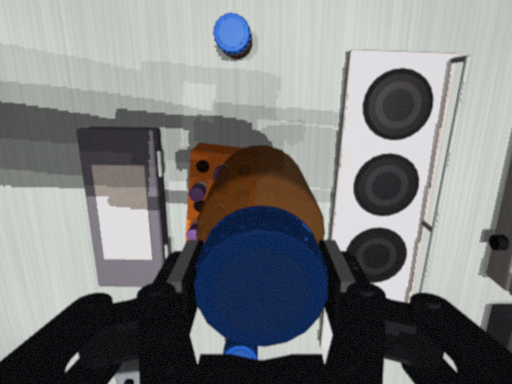

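The wrist view shows the 250 held upright with seats 1–3 at (398,103), (386,184) and (375,254). Seat positions agree across the three cameras. Next I move over seat 4 and lower it.

Request:
apply_moves(
  series=[
    [0.02,-0.03,0,0,0,0],
    [0.06,-0.09,0,0,0,0],
    [0.1,-0.15,0,0,0,0],
    [0.14,-0.21,0,0,0,0],
    [0.17,-0.26,0,0,0,0],
    [0.185,-0.282,-0.01,0,0,0],
    [0.185,-0.282,-0.05,0,0,0],
    [0.185,-0.282,-0.1,0,0,0],
    [0.185,-0.282,-0.14,0,0,0],
    [0.185,-0.282,-0.16,0,0,0],
    [0.185,-0.282,-0.165,0,0,0],
    [0.185,-0.282,-0.165,0,0,0],
  ],
)

```text
time: 10.12
eef_pos: [0.6308, -0.1742, 0.122]
tcp_rot: [0.707, 0.707, 0.0, 0.001]
contact_force: [-0.0, 0.1, -3.2]
opening: 0.61
finger_force: 48.6
```

```bash
python3 - <<'E'
from h import *
s=ctrl.get_state(); print(s['eef_pos'],s['contact_force'],R.from_quat(s['tcp_rot']).as_euler('xyz',True))
V=[(snap(n,n+'5.png'),*cam(n)) for n in('scene','side')]+[(ctrl.read_camera('wrist'),*cam('wrist'))]
print(caps(V[:2],'250',(.63,-.173),.027)); print(caps(V[2:],'250',(.63,-.173),zfix=.143+s['eef_pos'][2]-.0934))
E
```

```text
[ 0.63076542 -0.1741657   0.12202199] [-0.02575429  0.13227228 -3.20998423] [1.79890616e+02 4.82810855e-02 9.00195197e+01]
(array([ 0.6312, -0.1758,  0.1706]), array([ 0.5,  0.3,  0.6, -0.3]))
(array([ 0.6311, -0.174 ]), array([0., 0.]))
```

Request:
apply_moves(
  series=[
    [-0.001,0.001,-0.004,0,0,0],
    [-0.001,0.001,-0.007,0,0,0],
    [-0.001,0.001,-0.009,0,0,0],
    [-0.001,0.001,-0.01,0,0,0],
    [-0.001,0.001,-0.01,0,0,0],
  ],
)

```text
time: 10.9
eef_pos: [0.6292, -0.1734, 0.1145]
tcp_rot: [0.707, 0.707, -0.0, 0.0]
contact_force: [-4.5, 0.7, 4.5]
opening: 0.606
finger_force: 49.4
```

Request:
apply_moves(
  series=[
    [0,0,0,0,0,0],
    [0,0,0,0,0,0],
    [0,0,0,0,0,0],
    [0,0,0.04,0,0,0],
    [0,0,0.1,0,0,0],
    [0,0,0.17,0,0,0],
    [0,0,0.19,0,0,0],
    [0,0,0.19,0,0,0],
  ],
  jaw=1,
)

```text
time: 11.9
eef_pos: [0.6297, -0.1733, 0.2661]
tcp_rot: [0.707, 0.707, 0.001, 0.001]
contact_force: [0.1, -0.1, 0.0]
opening: 0.995
finger_force: 0.0
```

```bash
python3 - <<'E'
from h import *
V=[(ctrl.read_camera(n),*cam(n)) for n in('scene','side','wrist')]; cv2.imwrite('pics/m6.png',np.hstack([V[0][0],V[2][0]])[:,:,::-1]); cv2.imwrite('pics/m6.png',cv2.resize(cv2.imread('pics/m6.png'),(800,300)))
print('250',caps(V,'250',(.63,-.173),.02))
print('100',caps(V[:2],'100',(.489,-.318)), caps(V[:1],'100',(.489,-.318),zfix=.105),caps(V[1:2],'100',(.489,-.318),zfix=.105),caps(V[2:],'100',(.489,-.318),zfix=.105))
E
```

```text
250 (array([ 0.6286, -0.1736,  0.1612]), array([-0.2, -0.2,  0.3,  0.2,  0.1,  0. ]))
100 (array([ 0.4892, -0.3239,  0.1055]), array([ 0.,  0.,  0., -0.])) (array([ 0.4887, -0.3237]), array([ 0., -0.])) (array([ 0.4892, -0.325 ]), array([-0., -0.])) (array([ 0.4646, -0.1765]), array([-0.,  0.]))
```

View pics/m6.png

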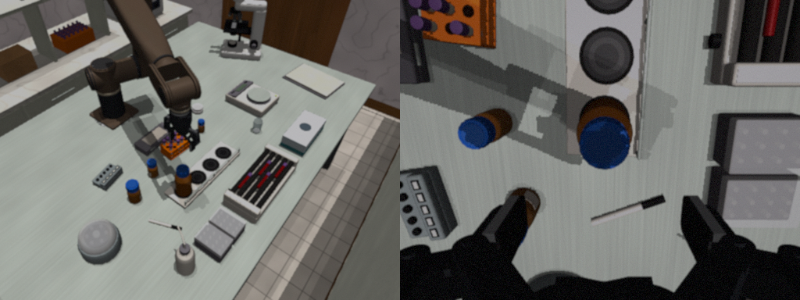

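The 250 stands on seat 4 at (605,140) in the wrist half, upright and at the intended height. Next is the 100.

Request:
apply_moves(
  series=[
    [-0.05,-0.054,0,0,0,0],
    [-0.1,-0.107,0,0,0,0],
    [-0.15,-0.16,0,0,0,0],
    [-0.1755,-0.188,0,0,0,0],
    [-0.1755,-0.188,-0.04,0,0,0],
    [-0.1755,-0.188,-0.1,0,0,0],
    [-0.1755,-0.188,-0.1,0,0,0],
    [-0.1755,-0.188,-0.1,0,0,0],
  ],
)

```text
time: 13.05
eef_pos: [0.4889, -0.3236, 0.185]
tcp_rot: [0.707, 0.707, -0.0, -0.0]
contact_force: [0.5, -0.0, 0.7]
opening: 1.005
finger_force: 0.0
```

```bash
python3 - <<'E'
from h import *
print(ctrl.get_state()['eef_pos']); V=[(ctrl.read_camera(n),*cam(n)) for n in('wrist',)]
print('100',caps(V,'100',(.489,-.324),zfix=.105))
E
```

```text
[ 0.48892565 -0.3235645   0.18502903]
100 (array([ 0.4886, -0.3235]), array([ 0., -0.]))
```

Centred, so descend .130 m to TCP z .055 and close.

Request:
apply_moves(
  series=[
    [0,0,-0.05,0,0,0],
    [0,0,-0.1,0,0,0],
    [0,0,-0.14,0,0,0],
    [0,0,-0.162,0,0,0],
    [0,0,-0.162,0,0,0],
    [0,0,-0.162,0,0,0],
  ],
)

```text
time: 13.85
eef_pos: [0.49, -0.3246, 0.0572]
tcp_rot: [0.707, 0.707, 0.0, 0.002]
contact_force: [1.1, -0.0, -0.4]
opening: 0.998
finger_force: 0.0
```

Request:
apply_moves(
  series=[
    [0,0,0,0,0,0],
    [0,0,0,0,0,0],
    [0,0,0,0,0,0],
    [0,0,0,0,0,0],
  ],
  jaw=0,
  squeeze=40,
)

```text
time: 14.35
eef_pos: [0.4892, -0.3242, 0.0566]
tcp_rot: [0.707, 0.707, -0.0, 0.001]
contact_force: [-2.1, 0.0, 5.8]
opening: 0.61
finger_force: 41.6
```

Request:
apply_moves(
  series=[
    [0,0,0.03,0,0,0],
    [0,0,0.1,0,0,0],
    [0,0,0.17,0,0,0],
    [0,0.04,0.2,0,0,0],
    [0,0.1,0.2,0,0,0],
    [0,0.17,0.2,0,0,0],
    [0,0.24,0.2,0,0,0],
    [0.02,0.29,0.2,0,0,0],
    [0.07,0.307,0.2,0,0,0],
    [0.13,0.307,0.2,0,0,0],
    [0.17,0.307,0.2,0,0,0],
    [0.179,0.307,0.18,0,0,0],
    [0.179,0.307,0.13,0,0,0],
    [0.179,0.307,0.07,0,0,0],
    [0.179,0.307,0.04,0,0,0],
    [0.179,0.307,0.036,0,0,0],
    [0.179,0.307,0.036,0,0,0],
  ],
)

```text
time: 16.48
eef_pos: [0.6316, -0.078, 0.0841]
tcp_rot: [0.707, 0.707, -0.0, -0.0]
contact_force: [0.7, -0.9, -1.2]
opening: 0.613
finger_force: 42.7
```

```bash
python3 - <<'E'
from h import *
s=ctrl.get_state(); print(s['eef_pos'],s['contact_force'])
V=[(ctrl.read_camera(n),*cam(n)) for n in('wrist','scene','side')]
print(caps(V[1:],'100',(.632,-.0785),.029),caps(V[:1],'100',(.632,-.0785),zfix=.105+s['eef_pos'][2]-.0566)); print(seats(*V[0][1:]))
E
```

```text
[ 0.63162181 -0.07799543  0.0841254 ] [ 0.7491512  -0.9276553  -1.19221821]
(array([ 0.6324, -0.0801,  0.1324]), array([ 0.8,  0.4,  0.8, -0.3])) (array([ 0.6326, -0.0776]), array([0., 0.]))
[(0.98, [0.6337, -0.0598], 2671), (0.68, [0.635, 0.0146], 12866)]
```

Good. Lower about 8 mm.

Request:
apply_moves(
  series=[
    [0,0,-0.004,0,0,0],
    [0,0,-0.007,0,0,0],
    [0,0,-0.009,0,0,0],
    [0,0,-0.0105,0,0,0],
    [0,0,-0.0105,0,0,0],
  ],
)

```text
time: 17.3
eef_pos: [0.6318, -0.078, 0.0767]
tcp_rot: [0.707, 0.707, -0.0, -0.0]
contact_force: [-4.2, 0.9, 5.3]
opening: 0.609
finger_force: 43.3
```

Request:
apply_moves(
  series=[
    [0,0,0,0,0,0],
    [0,0,0,0,0,0],
    [0,0,0,0,0,0],
    [0,0,0.04,0,0,0],
    [0,0,0.1,0,0,0],
    [0,0,0.17,0,0,0],
    [-0.07,-0.04,0.17,0,0,0],
    [-0.14,-0.08,0.17,0,0,0],
    [-0.2,-0.115,0.17,0,0,0],
    [-0.2175,-0.1275,0.15,0,0,0],
    [-0.2175,-0.1275,0.12,0,0,0],
    [-0.2175,-0.1275,0.12,0,0,0],
    [-0.2175,-0.1275,0.12,0,0,0],
  ],
  jaw=1,
)

```text
time: 18.92
eef_pos: [0.4585, -0.1801, 0.1723]
tcp_rot: [0.707, 0.707, 0.0, 0.001]
contact_force: [-0.2, 0.1, -0.1]
opening: 1.001
finger_force: 0.0
```

```bash
python3 - <<'E'
from h import *
print(ctrl.get_state()['eef_pos']); V=[(ctrl.read_camera(n),*cam(n)) for n in('wrist','scene','side')]
print('50',caps(V,'50',(.458,-.18)),caps(V[:1],'50',(.458,-.18),zfix=.091)); print('100',caps(V[1:],'100',(.632,-.0785),.02))
E
```

```text
[ 0.45845235 -0.18005423  0.17230897]
50 (array([ 0.4577, -0.1798,  0.0895]), array([ 0. , -0. , -0.1,  0. ,  0. , -0.1])) (array([ 0.4577, -0.1794]), array([ 0., -0.]))
100 (array([ 0.6316, -0.0761,  0.125 ]), array([-0.2, -0.1, -0.2,  0.1]))
```

Request:
apply_moves(
  series=[
    [-0.001,0,-0.05,0,0,0],
    [-0.001,0,-0.1,0,0,0],
    [-0.001,0,-0.14,0,0,0],
    [-0.001,0,-0.16,0,0,0],
    [-0.001,0,-0.16,0,0,0],
    [-0.001,0,-0.16,0,0,0],
  ],
)

```text
time: 19.82
eef_pos: [0.4583, -0.1806, 0.0451]
tcp_rot: [0.707, 0.707, 0.0, 0.001]
contact_force: [0.1, -0.4, 0.3]
opening: 1.0
finger_force: 0.0
```

Request:
apply_moves(
  series=[
    [0,0,0,0,0,0],
    [0,0,0,0,0,0],
    [0,0,0,0,0,0],
    [0,0,0,0,0,0],
    [0,0,0,0,0,0],
  ],
  jaw=0,
  squeeze=30,
)

```text
time: 20.45
eef_pos: [0.4575, -0.1802, 0.0443]
tcp_rot: [0.707, 0.707, 0.0, 0.0]
contact_force: [-1.9, 0.5, 5.2]
opening: 0.472
finger_force: 30.3
```

Request:
apply_moves(
  series=[
    [0,0,0.03,0,0,0],
    [0,0,0.1,0,0,0],
    [0,0,0.17,0,0,0],
    [0,0.04,0.2,0,0,0],
    [0,0.1,0.2,0,0,0],
    [0.02,0.17,0.2,0,0,0],
    [0.07,0.22,0.2,0,0,0],
    [0.13,0.246,0.2,0,0,0],
    [0.19,0.246,0.2,0,0,0],
    [0.221,0.246,0.19,0,0,0],
    [0.221,0.246,0.13,0,0,0],
    [0.221,0.246,0.07,0,0,0],
    [0.221,0.246,0.04,0,0,0],
    [0.221,0.246,0.035,0,0,0],
    [0.221,0.246,0.035,0,0,0],
  ],
)

```text
time: 22.32
eef_pos: [0.6342, 0.0169, 0.0719]
tcp_rot: [0.707, 0.707, 0.0, 0.0]
contact_force: [1.3, 0.4, -0.9]
opening: 0.474
finger_force: 30.9
```

```bash
python3 - <<'E'
from h import *
s=ctrl.get_state(); print(s['eef_pos'],s['contact_force'])
V=[(ctrl.read_camera(n),*cam(n)) for n in('wrist','scene','side')]
print(caps(V[1:],'50',(.6345,.0165),.028),caps(V[:1],'50',(.6345,.0165),zfix=.091+s['eef_pos'][2]-.0443))
E
```

```text
[0.63420795 0.01685702 0.071857  ] [ 1.34244929  0.36679026 -0.85049031]
(array([0.6369, 0.0088, 0.1293]), array([-0., -0., -0.,  0.])) (array([0.6351, 0.0169]), array([ 0., -0.]))
```

Request:
apply_moves(
  series=[
    [0,0,-0.004,0,0,0],
    [0,0,-0.007,0,0,0],
    [0,0,-0.009,0,0,0],
    [0,0,-0.0105,0,0,0],
    [0,0,-0.0105,0,0,0],
  ],
)

```text
time: 23.1
eef_pos: [0.6339, 0.0169, 0.0644]
tcp_rot: [0.707, 0.707, -0.0, -0.0]
contact_force: [-3.1, -0.6, 5.3]
opening: 0.467
finger_force: 31.4
```

Request:
apply_moves(
  series=[
    [0,0,0,0,0,0],
    [0,0,0,0,0,0],
    [0,0,0,0,0,0],
    [0,0,0.04,0,0,0],
    [0,0,0.1,0,0,0],
    [0,0,0.17,0,0,0],
    [-0.06,0.05,0.17,0,0,0],
    [-0.12,0.1,0.17,0,0,0],
    [-0.18,0.16,0.17,0,0,0],
    [-0.2245,0.2,0.15,0,0,0],
    [-0.2245,0.2,0.12,0,0,0],
    [-0.2245,0.2,0.12,0,0,0],
    [-0.2245,0.2,0.12,0,0,0],
  ],
  jaw=1,
)

```text
time: 24.72
eef_pos: [0.4551, 0.1767, 0.16]
tcp_rot: [0.707, 0.707, 0.0, 0.0]
contact_force: [0.9, -0.7, -0.8]
opening: 1.002
finger_force: 0.0
```

```bash
python3 - <<'E'
from h import *
print(ctrl.get_state()['eef_pos']); V=[(ctrl.read_camera(n),*cam(n)) for n in('wrist','scene','side')]
print('25',caps(V,'25',(.4545,.1768)),caps(V[:1],'25',(.4545,.1768),zfix=.074)); print('50',caps(V[1:],'50',(.6345,.0165),.02))
E
```

```text
[0.4551426  0.17668216 0.15996837]
25 (array([0.4548, 0.1763, 0.0719]), array([ 0.1, -0. , -0.1, -0.1,  0.1,  0. ])) (array([0.4548, 0.1769]), array([-0., -0.]))
50 (array([0.6352, 0.0189, 0.1107]), array([-0.4, -0.2, -0.4,  0.1]))
```

Request:
apply_moves(
  series=[
    [0,0,-0.05,0,0,0],
    [0,0,-0.1,0,0,0],
    [0,0,-0.14,0,0,0],
    [0,0,-0.162,0,0,0],
    [0,0,-0.162,0,0,0],
    [0,0,-0.162,0,0,0],
  ],
)

```text
time: 25.62
eef_pos: [0.4557, 0.177, 0.0309]
tcp_rot: [0.707, 0.707, 0.001, 0.001]
contact_force: [0.4, -0.1, -0.1]
opening: 1.005
finger_force: 0.0
```

Request:
apply_moves(
  series=[
    [0,0,0,0,0,0],
    [0,0,0,0,0,0],
    [0,0,0,0,0,0],
    [0,0,0,0,0,0],
    [0,0,0,0,0,0],
  ],
  jaw=0,
  squeeze=25,
)

```text
time: 26.25
eef_pos: [0.4546, 0.177, 0.0301]
tcp_rot: [0.707, 0.707, 0.0, 0.0]
contact_force: [-0.6, 0.2, 5.8]
opening: 0.389
finger_force: 25.0
```

Request:
apply_moves(
  series=[
    [0,0,0.03,0,0,0],
    [0,0,0.09,0,0,0],
    [0.02,-0.01,0.14,0,0,0],
    [0.07,-0.03,0.15,0,0,0],
    [0.13,-0.05,0.15,0,0,0],
    [0.19,-0.07,0.15,0,0,0],
    [0.2275,-0.082,0.14,0,0,0],
    [0.2275,-0.082,0.1,0,0,0],
    [0.2275,-0.082,0.06,0,0,0],
    [0.2275,-0.082,0.04,0,0,0],
    [0.2275,-0.082,0.035,0,0,0],
    [0.2275,-0.082,0.035,0,0,0],
  ],
)

```text
time: 27.75
eef_pos: [0.6369, 0.1114, 0.0583]
tcp_rot: [0.707, 0.707, 0.0, 0.0]
contact_force: [0.2, 0.0, -0.9]
opening: 0.389
finger_force: 25.2
```

```bash
python3 - <<'E'
from h import *
s=ctrl.get_state(); print(s['eef_pos'],s['contact_force'])
V=[(ctrl.read_camera(n),*cam(n)) for n in('wrist',)]
print(caps(V[:1],'25',(.6365,.111),zfix=.074+s['eef_pos'][2]-.0301))
E
```

```text
[0.63687346 0.11136949 0.05832305] [ 0.24477183  0.04457003 -0.87508167]
(array([0.6375, 0.1109]), array([0., 0.]))
```

Request:
apply_moves(
  series=[
    [0,0,-0.004,0,0,0],
    [0,0,-0.007,0,0,0],
    [0,0,-0.009,0,0,0],
    [0,0,-0.0105,0,0,0],
    [0,0,-0.0105,0,0,0],
  ],
)

```text
time: 28.42
eef_pos: [0.6364, 0.1113, 0.0502]
tcp_rot: [0.707, 0.707, -0.0, -0.0]
contact_force: [-3.4, -0.9, 6.3]
opening: 0.387
finger_force: 25.7
```

Seated. Release, rise, and back off to a spot where all the seats can be checked.

Request:
apply_moves(
  series=[
    [0,0,0,0,0,0],
    [0,0,0,0,0,0],
    [0,0,0,0,0,0],
    [0,0,0.04,0,0,0],
    [0,0,0.1,0,0,0],
    [0,0,0.17,0,0,0],
    [0,0,0.24,0,0,0],
    [-0.06,-0.02,0.3,0,0,0],
    [-0.12,-0.04,0.32,0,0,0],
    [-0.17,-0.05,0.32,0,0,0],
    [-0.17,-0.05,0.32,0,0,0],
    [-0.17,-0.05,0.32,0,0,0],
  ],
  jaw=1,
)

```text
time: 29.92
eef_pos: [0.5006, 0.0713, 0.3052]
tcp_rot: [0.707, 0.707, 0.0, 0.0]
contact_force: [-0.7, -0.3, 0.4]
opening: 0.994
finger_force: 0.0
```

```bash
python3 - <<'E'
from h import *
print(ctrl.get_state()['eef_pos']); V=[(ctrl.read_camera(n),*cam(n)) for n in('wrist','scene','side')]
for b,g in (('25',(.6365,.111)),('50',(.6345,.0165)),('100',(.632,-.0785)),('250',(.6295,-.173))): print(b,caps(V[1:],b,g,.02),caps(V[:1],b,g,zfix=B[b][2]+.02))
cv2.imwrite('pics/m7.png',cv2.resize(np.hstack([V[0][0],V[1][0]]),(800,300))[:,:,::-1])
E
```

```text
[0.50064118 0.07130415 0.30520014]
25 (array([0.6368, 0.1112, 0.0935]), array([-0., -0., -0.,  0.])) (array([0.6362, 0.1109]), array([-0.,  0.]))
50 (array([0.6351, 0.0187, 0.1106]), array([-0.4, -0.2, -0.3,  0.1])) (array([0.6337, 0.0174]), array([-0., -0.]))
100 (array([ 0.6317, -0.076 ,  0.125 ]), array([-0.2, -0.1, -0.2,  0.1])) (array([ 0.6148, -0.0778]), array([-0., -0.]))
250 (array([ 0.6295, -0.1732,  0.1624]), array([ 0.1,  0.1,  0.1, -0. ])) (array([ 0.61  , -0.1544]), array([ 0., -0.]))
```

View pics/m7.png

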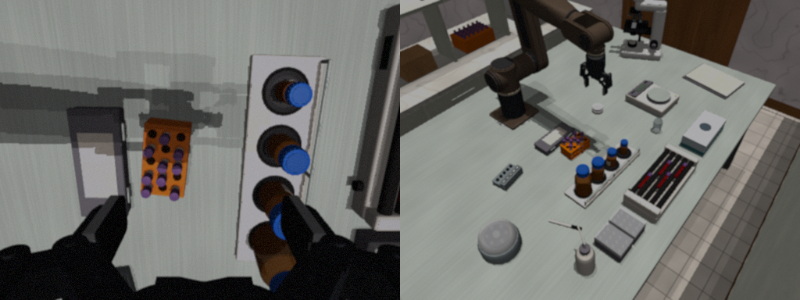

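All four bottles stand upright in the right order, within about 2 mm of the seat centres. The rack is undisturbed and the gripper is clear, so I'm handing in.

```bash
python3 -c "
from plant import ctrl
print(ctrl.sign_off())"
```

```text
the job is handed in; nothing more can be done
None
```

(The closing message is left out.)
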